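# Make up two foam-carving kits for the prop shop

## Task

Make up the two carving kits from the stock on the bench. Bread kit, in the tray with two bays: the long foam bar in one bay and the knife in the other, both lying flat along the bay. Cake kit, in the tray with three bays: the domed foam blank and the foam ring standing flat on the tray's floor in the two small bays, one in each, either way round, and the hand sander sole down along the long bay; leave the short foam bar and the primer jar standing where they are.

Things in the scene. Friction and masses are not known exactly. Their poses are not given: they have to be found in the camera images.
- tray_two: Shallow tray with TWO equal long bays side by side, 202 (its x) by 186 mm (y). Fixed to the bench. Brown floor 6 mm thick, pale walls and dividers 6 mm thick, walls 28 mm and dividers 22 mm high over the bench. Origin: centre of underside; x away from the robot within 15 deg. Divider along x; bays 190 (x) by 84 mm (y), centres at x 0, y +45 and -45 mm.
- tray_three: Shallow tray with THREE bays, 186 by 186 mm. Fixed to the bench. Brown floor 6 mm thick, pale walls and dividers 6 mm thick, walls 28 mm and dividers 22 mm high over the bench. Origin: centre of underside; x away from the robot within 15 deg. Long bay on the robot side: 84 (x) by 174 mm (y), centre x -45, y 0; two small bays on the far side, 84 by 84 mm, centres x +45, y +45 and -45 mm.
- long_bar: The long bar of mint-green rigid carving foam, 160 mm long (its x), 50 mm wide (y), 40 mm high. Origin at the centre of its underside, z up.
- knife: Yellow snap-off utility knife, blade drawn in, lying flat with its black slide button up: 150 mm long body (its x; steel tip at +x reaches 87 mm from the origin), 26 mm wide (y), 16 mm thick; the button stands 5 mm higher, 19 to 41 mm from the origin towards +x. Origin at the centre of its underside, z up.
- sander: Hand sander: black sole 120 mm long (its x) by 56 mm wide (y), 12 mm high, with a narrower grey grip body on top, 104 mm long and 36 mm wide, from 12 to 46 mm above the underside; steel paper clamps across both ends. Take it across the grey body. Origin at the centre of its underside, z up.
- muffin: Domed blank of the same mint-green foam (a muffin shape): round, 56 mm across with an upright side up to 45 mm, domed above to 68 mm high, no hole. Origin at the centre of its underside, z up.
- doughnut: Ring blank of the same mint-green foam: round, 60 mm across, 44 mm high, with an upright 26 mm hole through its middle. Origin at the centre of its underside, z up.
- short_bar: Short bar of the same mint-green foam, 90 mm long (its x), 50 mm wide (y), 40 mm high; not part of either kit, stays where it is. Origin at the centre of its underside, z up.
- primer_jar: White jar of primer with a steel screw cap, 54 mm across, 75 mm high; not part of either kit, stays where it is. Origin at the centre of its underside, z up.

How it is judged:
By the outcome, as a careful person would: the job done as asked, in the order asked, and still so for the second after the job is handed in, with the robot touching nothing.
It also fails if it takes over 128 s, if anything falls off the work surface, if the arm or the gripper's body presses on something with over 40 N, if the wrist force passes 120 N, or if a joint passes its speed limit or range.

## Robot

A 7-joint arm with a two-finger parallel gripper is mounted at the origin on the work surface. World frame = base frame: x ahead of the robot, y to its left, z up, the work surface at z = 0. Lengths are in mm, angles in rad, forces in N, time in s.
With the tool pointing down it reaches from about 425 to 950 mm from the base axis. Payload 16.7 kg.
Tool frame: the origin (TCP) lies between the finger pads; the fingertips stand 19 mm ahead of it and the grasp point (between the pads) is the TCP; z points along the fingers, y is the line along which they close (so a half turn about z gives the same grasp; the last joint's range is limited). The gripper opens to 94 mm and grips with 3 to 60 N. Pads are 16 mm wide; open, the fingers measure 119 mm over their backs; the gripper's body (75 mm by 177 mm) begins 78 mm behind the grasp point.
Start: joints at [-1.345, 0.426, 0.074, 1.606, -0.034, 1.111, -0.067], TCP at [247.738, 627.855, 224.467] pointing down, gripper open.
Joint ranges: [-2.85, 2.85], [-0.5, 2.14], [-1.23, 1.37], [0.21, 2.46], [-1.02, 4.16], [0.16, 2.05], [-2.73, 2.73]. Speed limits (rad/s): [1.89, 1.89, 2.39, 2.39, 3.01, 3.01, 3.01].

## Interface

Orientations are given as a rotation vector (axis times angle).
In Python, from rig import ctrl gives the robot as it stands.
- The arm moves only by the shell command python3 jog.py 'ROWS' [FORCE]. ROWS is rows parted by semicolons, their numbers by spaces, 1 to 10 of them, each of 7 numbers: dx, dy, dz in mm, then a rotation vector rx, ry, rz in rad, then the opening from 0.0 (shut) to 1.0 (fully open); each row is the pose to reach, as a shift and turn from the pose commanded when the command began, along the tool's axes at that moment; what a row does not reach only later rows make up. A row lasts 1/10 s, in which the tool goes at most 50 mm and 0.15 rad, less where a joint would pass 70% of its speed; a pose out of reach is approached as far as the arm can. The fingers move at their own pace and stop on an object; FORCE is the grip in N (left out, the last holds). Time passes only in rows, so rows that do not move let the fingers close. It prints the time, the measured TCP pose, the force, the opening and the grip force at its end.
- ctrl.get_state(): the state, without advancing time (a new reading comes with each control period).
- ctrl.camera(name): name is "scene" or "top" or "wrist"; returns the picture (480x640x3 uint8, red, green, blue); there is no depth.
- ctrl.camera_info(name): a dict with "mtx" (3x3 intrinsics, pixels), "R" (3x3) and "t" (3): a world point X has camera coordinates R X + t. Camera axes: x right, y down, z forward; pixel columns grow to the right and rows downward; lengths in mm; the calibration is good to about 2 mm. The wrist camera is an equidistant fisheye: a pixel r from the principal point sees the ray r / f radians off the axis. A picture is of the moment at which its call begins: read the wrist's pose just before it. camera_info takes no time and is no camera call; for the wrist camera it gives the pose at the moment of the call.
- ctrl.hand_in(): hands the job in; it is judged then, once.
The state is a dict: "time": time; "joint_positions": joint angles; "joint_vel": joint speeds; "joint_torque": joint torques, N m; "position": TCP position; "eef_rot": TCP orientation; "contact_force": force on the tool from outside, world axes, zero at the start; "ft_torque": the same for the moment, N m; "opening": opening from 0.0 (shut) to 1.0 (fully open); "grip_force": force on a finger pad.
Only numpy, scipy, OpenCV 4.12 (cv2) and the standard library are available. Lean on these libraries where they do the work, as an engineer would, in place of code of your own. Each camera call takes 0.05 s, during which the arm holds its last target. There are 200 camera calls.

## Working session

There is one attempt and no reset: what is moved stays moved. The work goes in short steps, Python scripts to look and compute and a shell command to move; the robot and the scene stay as the last step left them, time stands still between calls to the robot, and variables do not carry over. Pictures are saved under pics/ and viewed, at most 14 in all, crops included, and the job is handed in when it is done.

```bash
ls; mkdir -p pics; python3 - <<'E'
from rig import ctrl
import cv2
for n in ("top","scene"):
    cv2.imwrite(f"pics/{n}0.png",ctrl.camera(n)[:,:,::-1])
    i=ctrl.camera_info(n);print(n,i)
s=ctrl.get_state();print(s)
E
```

```text
jog.py
pics
rig.py
top {'mtx': array([[437.06079013,   0.        , 317.88778846],
       [  0.        , 437.06079013, 235.90841716],
       [  0.        ,   0.        ,   1.        ]]), 'R': array([[ 0.05595964, -0.9984235 ,  0.00436353],
       [-0.97111699, -0.05544342, -0.23207287],
       [ 0.23194893,  0.00874922, -0.97268862]]), 't': array([-28.32924776, 566.3151083 , 780.60950438])}
scene {'mtx': array([[560.69388763,   0.        , 321.92103625],
       [  0.        , 560.69388763, 234.36944234],
       [  0.        ,   0.        ,   1.        ]]), 'R': array([[ 0.89569035,  0.44467018,  0.00268874],
       [ 0.26421271, -0.52731555, -0.80754564],
       [-0.35767365,  0.72402123, -0.58979896]]), 't': array([-536.97321133, -118.46964697, 1525.85438306])}
{'time': 0.1, 'joint_positions': array([-1.34452084,  0.42666148,  0.073858  ,  1.60650584, -0.03409864,
        1.11082155, -0.06712683]), 'joint_vel': array([-0.00038863, -0.00270994,  0.00176333, -0.0014667 , -0.00045435,
        0.00075828, -0.00049284]), 'joint_torque': array([ 6.53609153e-03, -9.37466240e+01,  3.67652357e+00, -4.55041766e+01,
       -4.85059584e-02,  1.69775990e-02,  1.35329307e-05]), 'position': array([247.61432251, 627.55282085, 223.86751087]), 'eef_rot': array([-5.86869898e-01, -3.08615622e+00,  1.77372807e-03]), 'contact_force': array([ 0.08200295, -0.81219076,  0.41545325]), 'ft_torque': array([ 0.02910412, -0.01719138,  0.03183993]), 'grip_force': 0.0, 'opening': 0.9982025195562656}
```
View pics/top0.png

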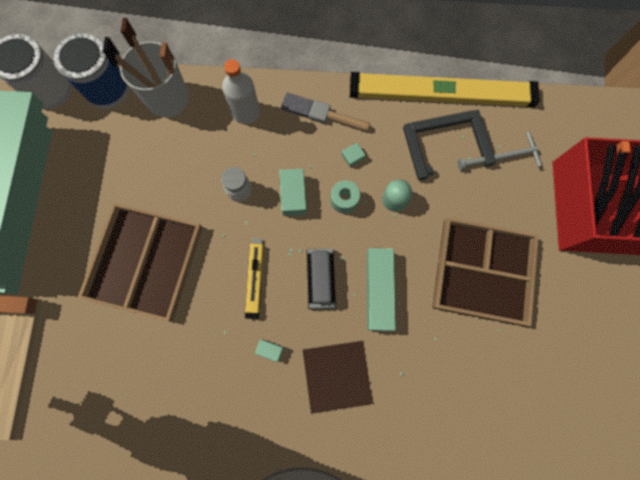

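View pics/scene0.png

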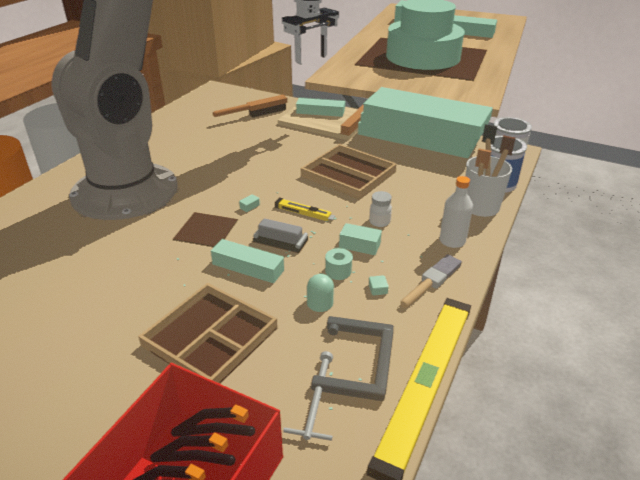

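The top view shows tray_two at left (~140,262), tray_three at right (~487,272), the knife at (255,280), the sander at (320,278), the long bar at (381,290), the ring at (345,196), the muffin at (397,195), the short bar at (292,190) and the jar at (235,184). The scene view agrees. Next I'll zoom in for corners.

```bash
python3 - <<'E'
import cv2
im=cv2.imread("pics/top0.png")
for k,(x,y,w,h) in {"L":(75,150,260,195),"R":(290,150,260,195)}.items():
    c=cv2.resize(im[y:y+h,x:x+w],None,fx=3,fy=3,interpolation=cv2.INTER_CUBIC)
    cv2.imwrite(f"pics/crop{k}.png",cv2.convertScaleAbs(c,alpha=1.4,beta=10))
E
```

View pics/cropL.png

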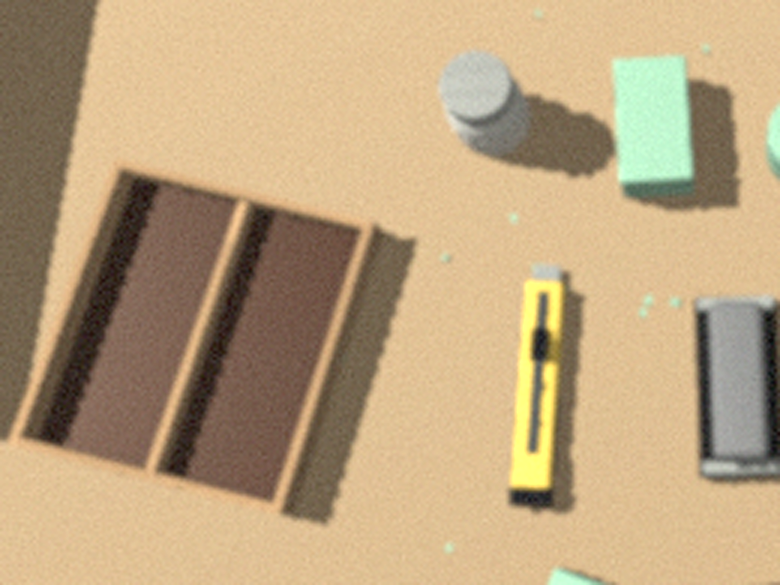

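View pics/cropR.png

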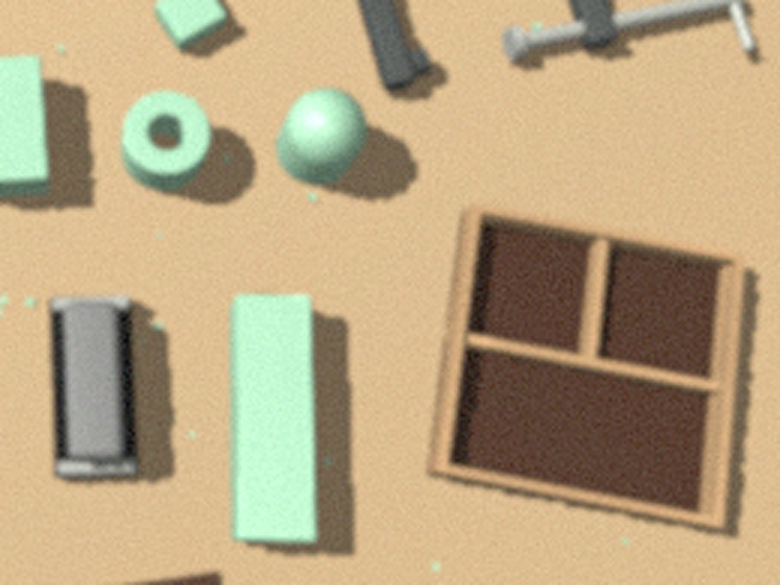

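Both crops give clear corners. For tray_two, crop L shows (118,165), (374,226), (281,510) and (12,438). In crop R, tray_three shows (468,208), (746,262), (722,526) and (432,470). The bar, sander, knife, ring and dome outlines are also readable. I'll fit poses to these.

```bash
cat > h.py <<'E'
import numpy as np, json
from rig import ctrl
from scipy.spatial.transform import Rotation as R
def proj(i,X):
    c=np.asarray(X)@i["R"].T+i["t"]; p=c@i["mtx"].T; return p[:,:2]/p[:,2:]
def ray(i,uv,z):
    d=i["R"].T@np.linalg.inv(i["mtx"])@np.r_[uv,1]; o=-i["R"].T@i["t"]; return o+d*(z-o[2])/d[2]
def go(x,y,z,yaw,last=False):
    """print shift/turn in tool axes to reach tool-down pose with finger line (tool y) at world angle yaw (deg)"""
    s=ctrl.get_state(); Rc=R.from_rotvec(s["eef_rot"]); 
    best=None
    for k in (0,180):
        a=np.radians(yaw+k); yv=np.array([np.cos(a),np.sin(a),0]); zv=np.array([0,0,-1.])
        T=R.from_matrix(np.c_[np.cross(yv,zv),yv,zv]); rv=(Rc.inv()*T).as_rotvec()
        if best is None or np.linalg.norm(rv)<np.linalg.norm(best): best=rv
    d=Rc.inv().apply(np.array([x,y,z])-s["position"])
    print("d",d.round(1),"rv",best.round(3),"q7",s["joint_positions"][6].round(2),"t",s["time"])
E
python3 - <<'E'
from h import *
from scipy.optimize import least_squares
i=ctrl.camera_info("top"); print("cam",-i["R"].T@i["t"])
L=lambda p:(np.array(p,float)+.5)/3-.5+np.array([75,150]); Rr=lambda p:(np.array(p,float)+.5)/3-.5+np.array([290,150])
def fit(n,px,pts):
    pts=np.array(pts,float)
    def W(q): c,s=np.cos(q[2]),np.sin(q[2]); return np.c_[q[0]+c*pts[:,0]-s*pts[:,1],q[1]+s*pts[:,0]+c*pts[:,1],pts[:,2]]
    q0=ray(i,px.mean(0),pts[0,2])
    r=least_squares(lambda q:(proj(i,W(q))-px).ravel(),[q0[0],q0[1],0],x_scale=[100,100,1]); print(n,r.x[:2].round(1),np.degrees(r.x[2]).round(1),"res",r.fun.round(1))
box=lambda l,w,z:[(l/2,w/2,z),(l/2,-w/2,z),(-l/2,-w/2,z),(-l/2,w/2,z)]
fit("two",L([(118,165),(374,226),(281,510),(12,438)]),box(202,186,28))
fit("three",Rr([(468,208),(746,262),(722,526),(432,470)]),box(186,186,28))
fit("bar",Rr([(233,296),(311,296),(315,541),(233,540)]),box(160,50,40))
fit("knife",L([(527,280),(562,281),(551,504),(510,502)]),box(150,26,16))
fit("sandersole",Rr([(53,298),(130,298),(135,474),(57,475)]),box(120,56,12))
fit("sanderbody",Rr([(68,302),(118,302),(125,460),(70,460)]),box(104,36,46))
fit("short",L([(613,59),(684,57),(692,180),(622,184)]),box(90,50,40))
# round: silhouettes bbox
th=np.linspace(0,2*np.pi,73)
def rnd(n,prof,bb):
    bb=Rr(bb).ravel()
    def f(q):
        P=proj(i,np.vstack([np.c_[q[0]+r*np.cos(th),q[1]+r*np.sin(th),0*th+z] for r,z in prof])); P2=np.r_[P.min(0),P.max(0)]; return P2-bb
    q0=ray(i,(bb[:2]+bb[2:])/2,20)[:2]
    r=least_squares(f,q0,diff_step=1e-3); print(n,r.x.round(1),r.fun.round(1))
rnd("doughnut",[(30,0),(30,44)],[(123,90),(211,189)])
a=np.linspace(0,np.pi/2,8)
rnd("muffin",[(28,0)]+[(28*np.cos(t),45+23*np.sin(t)) for t in a],[(277,87),(367,185)])
print("hole",ray(i,Rr((165,131)),44))
print("jar",ray(i,L((476,86)),75))
E
```

```text
cam [370.4819772   -3.71586335 890.83996511]
two [506.9 355.9] -11.0 res [ 0.  -2.5  0.8 -1.4 -0.1  1.6 -0.8  1.9]
three [ 524.3 -336.7] -8.2 res [ 1.1 -1.3 -0.8 -1.7 -0.9  1.7  0.6  1.1]
bar [ 475.9 -123.9] 1.8 res [ 0.4 -0.7 -0.5 -0.1 -0.5  0.5  0.6  0.2]
knife [481.9 127.5] 1.6 res [-0.5 -0.1  0.5 -0.1 -0.3 -0.   0.2  0.2]
sandersole [493.2  -6.8] 4.4 res [-0.7  0.1  0.9 -0.4  1.  -0.  -1.1  0.2]
sanderbody [491.8  -7.5] 4.6 res [-0.7 -0.1  0.9 -0.5  0.2  0.  -0.3  0.5]
short [668.3  62. ] 7.3 res [-0.   0.4  0.3 -0.5  0.5 -0.1 -0.8  0.2]
doughnut [665.5 -47.7] [-0.4 -0.5  0.4  0.5]
muffin [ 673.5 -155.2] [-0.4 -0.2  0.4  0.2]
hole [664.68376484 -45.64145964  44.        ]
jar [672.476726  177.2899243  75.       ]
```

```bash
python3 - <<'E'
from h import *
import cv2
i=ctrl.camera_info("top"); im=cv2.imread("pics/top0.png")
big=cv2.convertScaleAbs(cv2.resize(im,None,fx=3,fy=3,interpolation=cv2.INTER_CUBIC),alpha=1.4,beta=10)
def draw(x,y,yaw,l,w,z,col):
    a=np.radians(yaw);c,s=np.cos(a),np.sin(a)
    P=[(x+c*u-s*v,y+s*u+c*v,z) for u,v in [(l/2,w/2),(l/2,-w/2),(-l/2,-w/2),(-l/2,w/2)]]
    cv2.polylines(big,[np.int32(np.round((proj(i,P)+.5)*3-.5))],True,col,1)
for p,l in (((506.9,355.9,-11),202),((524.3,-336.7,-8.2),186)):
    draw(*p,l,186,28,(255,0,0)); draw(*p,l,186,0,(0,0,255)); draw(*p,l-12,174,28,(0,255,0))
a=big[590:980,220:620]; b=big[630:1020,1280:1680]
cv2.imwrite("pics/ov.png",np.hstack([a,b]))
E
```

```text
(no output)
```

View pics/ov.png

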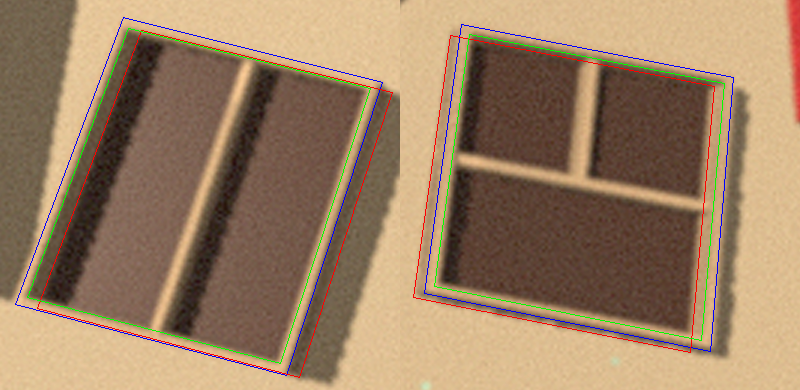

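Tray poses agree to within about 3 mm. The blue far edge sits ~6 zoomed px too far, so I'll shift both trays about -2 mm in x. First I'll go over the long bar.

```bash
python3 - <<'E'
from h import *
go(480,250,220,91.8); go(476,-124,160,91.8)
E
```

```text
d [-354.7 -265.9    4.2] rv [-0.001 -0.    -0.407] q7 -0.07 t 0.1
d [-488.3 -615.2   64.6] rv [-0.001 -0.    -0.407] q7 -0.07 t 0.1
```

```bash
python3 jog.py '-355 -266 4 0 0 -0.4 1;-355 -266 4 0 0 -0.4 1;-355 -266 4 0 0 -0.4 1;-355 -266 4 0 0 -0.4 1;-355 -266 4 0 0 -0.4 1;-355 -266 4 0 0 -0.4 1;-355 -266 4 0 0 -0.4 1;-355 -266 4 0 0 -0.407 1;-355 -266 4 0 0 -0.407 1;-488 -615 60 0 0 -0.407 1' 30
python3 -c "
from h import *
go(476,-124,110,91.8)"
```

```text
time: 1.1
position: [482.1, 199.6, 213.4]
eef_rot: [-0.048, 3.139, 0.001]
contact_force: [1.4, -0.8, -0.3]
opening: 1.002
grip_force: 0.0
d [  16.2 -323.3  103.2] rv [ 0.001  0.002 -0.001] q7 1.13 t 1.1
```

```bash
python3 jog.py '16 -323 100 0 0 0 1;16 -323 100 0 0 0 1;16 -323 100 0 0 0 1;16 -323 100 0 0 0 1;16 -323 100 0 0 0 1;16 -323 100 0 0 0 1;16 -323 100 0 0 0 1;16 -323 100 0 0 0 1;16 -323 100 0 0 0 1;16 -323 100 0 0 0 1'
python3 - <<'E'
from h import *
import cv2
go(476,-124,42,91.8)
i=ctrl.camera_info("wrist"); print(i)
cv2.imwrite("pics/w1.png",ctrl.camera("wrist")[:,:,::-1])
E
```

```text
time: 2.1
position: [474.0, -121.7, 113.2]
eef_rot: [0.051, -3.141, -0.0]
contact_force: [0.5, 0.6, 0.6]
opening: 0.999
grip_force: 0.0
d [-1.9 -2.4 71.2] rv [0.    0.    0.001] q7 1.88 t 2.1
{'mtx': array([[371.64829954,   0.        , 321.58581996],
       [  0.        , 371.64829954, 240.01622904],
       [  0.        ,   0.        ,   1.        ]]), 'R': array([[-3.17177316e-02,  9.99496767e-01, -4.44739380e-04],
       [ 9.67740698e-01,  3.08212597e-02,  2.50055978e-01],
       [ 2.49943849e-01,  7.50081600e-03, -9.68231279e-01]]), 't': array([ 136.89171698, -452.82965405,  165.67290149])}
```

View pics/w1.png

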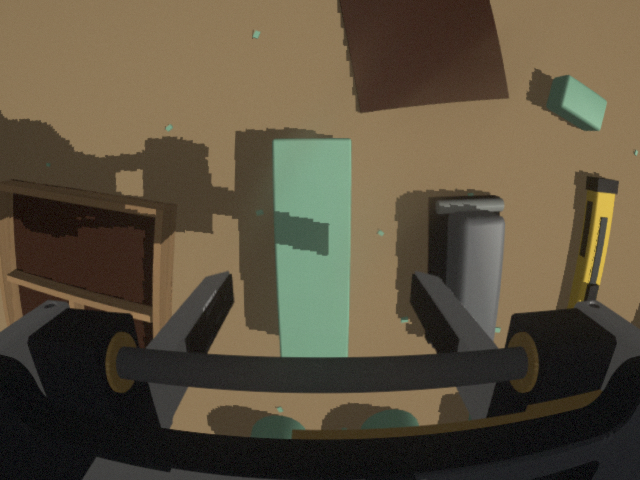

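The wrist view shows the bar centred between the open fingers (column ~313 against 322), with the sander clear of the right finger. Going down to grip.

```bash
python3 jog.py '-1 -2 40 0 0 0 1;-1 -2 71 0 0 0 1;-1 -2 71 0 0 0 1;-1 -2 71 0 0 0 0.3;-1 -2 71 0 0 0 0.3;-1 -2 71 0 0 0 0.3;-1 -2 71 0 0 0 0.3;-1 -2 71 0 0 0 0.3;-1 -2 71 0 0 0 0.3;-1 -2 71 0 0 0 0.3' 30
```

```text
time: 3.15
position: [475.0, -124.6, 42.4]
eef_rot: [-0.049, 3.141, 0.0]
contact_force: [-2.6, 0.7, 8.3]
opening: 0.531
grip_force: 30.0
```

```bash
python3 jog.py '0 0 -80 0 0 0 0.3;0 0 -80 0 0 0 0.3;0 0 -80 0 0 0 0.3;0 0 -80 0 0 0 0.3'
python3 - <<'E'
from h import *
a=np.radians(-11);c,s=np.cos(a),np.sin(a)
print(505-s*45,355+c*45,505+s*45,355-c*45)
go(505-s*45,355+c*45,120,79)
go(505+s*45,355-c*45,120,79)
E
```

```text
time: 3.55
position: [475.1, -124.4, 122.4]
eef_rot: [-0.049, 3.14, 0.0]
contact_force: [-0.8, 1.0, -1.0]
opening: 0.529
grip_force: 30.0
513.5864047919445 399.1732232551449 496.4135952080555 310.8267767448551
d [-54.9 522.1   2.6] rv [0.    0.001 0.223] q7 1.88 t 3.55
d [-35.  434.4   2.5] rv [0.    0.001 0.223] q7 1.88 t 3.55
```

```bash
R='-54.9 522 0 0 0 0.223 0.3'; python3 jog.py '-55 522 -10 0 0 0.22 0.3;-55 522 -10 0 0 0.22 0.3;-55 522 -10 0 0 0.22 0.3;-55 522 -10 0 0 0.22 0.3;-55 522 -10 0 0 0.22 0.3;-55 522 -10 0 0 0.22 0.3;-55 522 -10 0 0 0.22 0.3;-55 522 -10 0 0 0.22 0.3;-55 522 -10 0 0 0.22 0.3;-55 522 -10 0 0 0.22 0.3'
python3 jog.py '0 0 0 0 0 0 0.3;0 0 0 0 0 0 0.3'
python3 - <<'E'
from h import *
go(513.6,399.2,49,79)
E
```

```text
time: 4.55
position: [510.2, 367.0, 129.7]
eef_rot: [-0.296, -3.126, 0.003]
contact_force: [0.5, -0.2, -0.3]
opening: 0.532
grip_force: 30.0
time: 4.75
position: [510.1, 365.9, 129.3]
eef_rot: [-0.293, -3.126, 0.004]
contact_force: [-1.0, -1.2, -0.1]
opening: 0.528
grip_force: 30.0
d [ 2.6 33.6 80.2] rv [-0.002 -0.002  0.005] q7 0.79 t 4.75
```

```bash
python3 jog.py '3 33 0 0 0 0.005 0.3;3 33 50 0 0 0.005 0.3;3 33 50 0 0 0.005 0.3;3 33 50 0 0 0.005 0.3'
python3 - <<'E'
from h import *
import cv2
go(513.6,399.2,49,79)
t=ctrl.camera("top"); cv2.imwrite("pics/t2.png",cv2.resize(t[180:345,60:260,::-1],None,fx=3,fy=3))
E
```

```text
time: 5.15
position: [514.2, 396.0, 80.8]
eef_rot: [-0.307, -3.125, 0.005]
contact_force: [-0.5, 0.4, 0.8]
opening: 0.526
grip_force: 30.0
d [ 1.2  3.1 31.7] rv [-0.003 -0.002 -0.004] q7 0.77 t 5.15
```

View pics/t2.png

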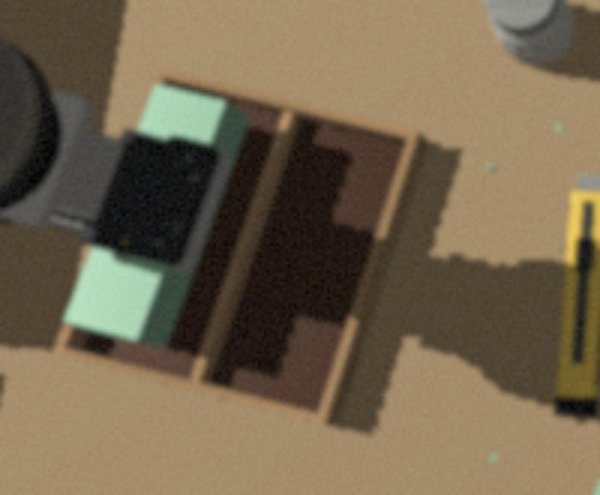

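The bar sits over the left bay, aligned along it (crop centre ~155,210). Lowering it and releasing.

```bash
python3 jog.py '1 1 31 0 0 0 0.3;1 1 31 0 0 0 0.3;1 1 32 0 0 0 0.3'
python3 jog.py '0 0 0 0 0 0 0.66;0 0 0 0 0 0 0.66;0 0 0 0 0 0 0.66;0 0 -90 0 0 0 0.66;0 0 -90 0 0 0 0.8;0 0 -90 0 0 0 0.8;0 0 -90 0 0 0 0.8'
python3 - <<'E'
from h import *
go(482,127.5,110,91.6)
go(482,127.5,22,91.6)
E
```

```text
time: 5.5
position: [514.2, 399.1, 51.0]
eef_rot: [0.305, 3.126, 0.001]
contact_force: [0.4, -0.2, -0.2]
opening: 0.528
grip_force: 30.0
time: 6.2
position: [514.0, 399.9, 140.8]
eef_rot: [0.304, 3.126, 0.003]
contact_force: [0.8, 0.6, -0.6]
opening: 0.801
grip_force: 0.0
d [ -21.1 -273.6   30.3] rv [ 0.002  0.001 -0.222] q7 0.75 t 6.2
d [ -21.  -273.7  118.3] rv [ 0.002  0.001 -0.222] q7 0.75 t 6.2
```

```bash
python3 jog.py '-21 -273 0 0 0 -0.222 0.6;-21 -273 0 0 0 -0.222 0.6;-21 -273 30 0 0 -0.222 0.6;-21 -273 30 0 0 -0.222 0.6;-21 -273 30 0 0 -0.222 0.6;-21 -273 30 0 0 -0.222 0.6;-21 -273 30 0 0 -0.222 0.6;-21 -273 60 0 0 -0.222 0.6;-21 -273 60 0 0 -0.222 0.6'
python3 - <<'E'
from h import *
go(482,127.5,22,91.6)
E
```

```text
time: 7.1
position: [479.8, 127.6, 76.8]
eef_rot: [0.045, -3.137, 0.003]
contact_force: [0.0, 0.4, 0.1]
opening: 0.605
grip_force: 0.0
d [-2.5 -0.  54.8] rv [-0.002 -0.004  0.001] q7 1.35 t 7.1
```

```bash
python3 jog.py '0 0 40 0 0 0 0.6;-1 0 54 0 0 0 0.6;-1 0 54 0 0 0 0.6;-1 0 54 0 0 0 0.6;-1 0 54 0 0 0 0.1;-1 0 54 0 0 0 0.1;-1 0 54 0 0 0 0.1;-1 0 54 0 0 0 0.1;-1 0 54 0 0 0 0.1;-1 0 54 0 0 0 0.1' 30
python3 jog.py '0 0 -80 0 0 0 0.1;0 0 -80 0 0 0 0.1;0 0 -80 0 0 0 0.1'
python3 - <<'E'
from h import *
go(496.4,310.8,80,79)
E
```

```text
time: 8.1
position: [482.8, 127.7, 25.8]
eef_rot: [-0.044, 3.141, 0.0]
contact_force: [-1.8, 0.3, 8.2]
opening: 0.272
grip_force: 30.0
time: 8.4
position: [484.5, 128.2, 108.9]
eef_rot: [-0.044, 3.136, 0.004]
contact_force: [0.1, -0.0, -1.5]
opening: 0.278
grip_force: 30.0
d [-16.8 182.1  29.4] rv [0.003 0.005 0.22 ] q7 1.33 t 8.4
```

```bash
python3 jog.py '-17 182 0 0 0 0.22 0.1;-17 182 0 0 0 0.22 0.1;-17 182 0 0 0 0.22 0.1;-17 182 0 0 0 0.22 0.1;-17 182 0 0 0 0.22 0.1;-17 182 20 0 0 0.22 0.1;-17 182 30 0 0 0.22 0.1;-17 182 30 0 0 0.22 0.1'
python3 - <<'E'
from h import *
import cv2
go(496.4,310.8,33,79)
cv2.imwrite("pics/w2.png",ctrl.camera("wrist")[:,:,::-1])
E
```

```text
time: 9.2
position: [493.5, 308.8, 73.7]
eef_rot: [-0.301, -3.125, 0.004]
contact_force: [-0.1, -1.1, -1.1]
opening: 0.275
grip_force: 30.0
d [-2.5  2.6 40.7] rv [-0.003 -0.002 -0.   ] q7 0.87 t 9.2
```

View pics/w2.png

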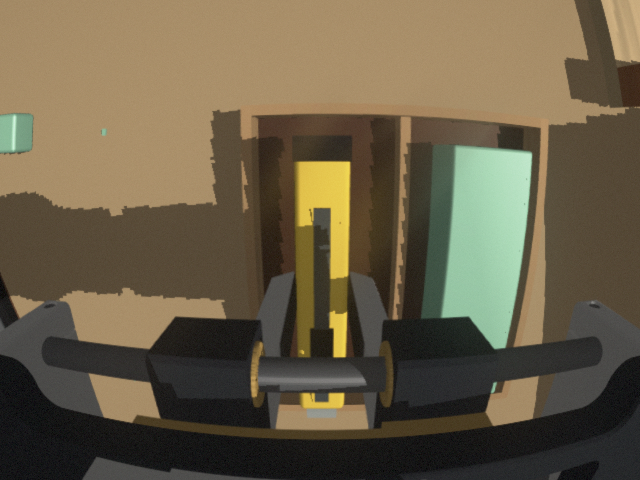

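The knife hangs over the right bay, centred between its walls (columns 260–395), and the bar lies flat in the other bay. The tip at (320,410) is near the far wall, so I'll set the knife about 6 mm nearer the robot.

```bash
python3 jog.py '4 2 0 0 0 0 0.1;4 2 30 0 0 0 0.1;4 2 39 0 0 0 0.1;4 2 39 0 0 0 0.1'
python3 jog.py '0 0 0 0 0 0 0.45;0 0 0 0 0 0 0.45;0 0 0 0 0 0 0.45;0 0 -100 0 0 0 0.45;0 0 -100 0 0 0 0.45;0 0 -100 0 0 0 0.8'
python3 - <<'E'
from h import *
go(673.5,-155,160,60); go(673.5,-155,160,90); go(673.5,-155,160,0)
E
```

```text
time: 9.65
position: [490.3, 312.3, 35.8]
eef_rot: [-0.301, -3.126, 0.002]
contact_force: [0.4, -0.5, -0.6]
opening: 0.277
grip_force: 30.0
time: 10.25
position: [493.9, 314.4, 143.0]
eef_rot: [0.301, 3.121, 0.011]
contact_force: [0.4, 2.0, -0.8]
opening: 0.505
grip_force: 0.0
d [-266.3 -426.2  -18.6] rv [0.008 0.004 0.331] q7 0.83 t 10.25
d [-266.3 -426.2  -18.6] rv [ 0.007  0.006 -0.193] q7 0.83 t 10.25
d [-266.3 -426.2  -18.6] rv [ 0.01  -0.     1.378] q7 0.83 t 10.25
```

```bash
python3 jog.py '-266 -426 -18 0 0 -0.19 1;-266 -426 -18 0 0 -0.19 1;-266 -426 -18 0 0 -0.19 1;-266 -426 -18 0 0 -0.19 1;-266 -426 -18 0 0 -0.19 1;-266 -426 -18 0 0 -0.19 1;-266 -426 -18 0 0 -0.19 1;-266 -426 -18 0 0 -0.19 1;-266 -426 -18 0 0 -0.19 1;-266 -426 -18 0 0 -0.19 1'
python3 jog.py '0 0 0 0 0 0 1;0 0 0 0 0 0 1'
python3 - <<'E'
from h import *
import cv2
go(673.5,-155,110,90);go(673.5,-155,45,90)
cv2.imwrite("pics/t3.png",cv2.resize(ctrl.camera("top")[150:350,60:300,::-1],None,fx=2,fy=2))
E
```

```text
time: 11.25
position: [669.5, -153.5, 154.7]
eef_rot: [0.003, 3.141, 0.0]
contact_force: [1.1, 0.7, 0.6]
opening: 1.004
grip_force: 0.0
time: 11.45
position: [668.9, -153.1, 154.2]
eef_rot: [-0.007, -3.141, 0.001]
contact_force: [-0.7, 1.3, -0.6]
opening: 1.0
grip_force: 0.0
d [-4.6 -1.8 44.2] rv [-0.    -0.    -0.004] q7 1.88 t 11.45
d [ -4.6  -1.8 109.2] rv [-0.    -0.    -0.004] q7 1.88 t 11.45
```

View pics/t3.png

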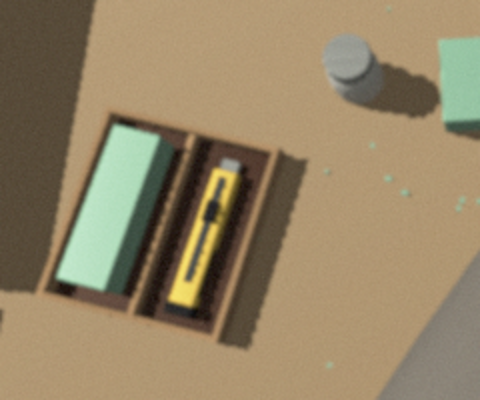

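The bread kit is done: bar at (115,210) and knife at (205,235), both flat along their bays. Next, the muffin.

```bash
python3 jog.py '-4 -2 40 0 0 0 1;-4 -2 80 0 0 0 1;-4 -2 109 0 0 0 1;-4 -2 109 0 0 0 1;-4 -2 109 0 0 0 0.4;-4 -2 109 0 0 0 0.4;-4 -2 109 0 0 0 0.4;-4 -2 109 0 0 0 0.4;-4 -2 109 0 0 0 0.4' 30
python3 jog.py '0 0 0 0 0 0 0.4;0 0 -80 0 0 0 0.4;0 0 -80 0 0 0 0.4;0 0 -80 0 0 0 0.4'
python3 - <<'E'
from h import *
go(561,-388,120,82)
E
```

```text
time: 12.4
position: [673.4, -153.6, 46.1]
eef_rot: [0.003, 3.141, -0.0]
contact_force: [0.4, 0.3, 0.2]
opening: 0.612
grip_force: 0.1
time: 12.8
position: [675.3, -154.3, 129.9]
eef_rot: [0.003, 3.135, -0.001]
contact_force: [0.5, 0.0, -0.1]
opening: 0.588
grip_force: 30.0
d [ 113.8 -233.9    9.4] rv [-0.     0.006  0.137] q7 1.89 t 12.8
```

```bash
python3 jog.py '114 -234 0 0 0 0.137 0.4;114 -234 0 0 0 0.137 0.4;114 -234 0 0 0 0.137 0.4;114 -234 0 0 0 0.137 0.4;114 -234 0 0 0 0.137 0.4;114 -234 0 0 0 0.137 0.4;114 -234 20 0 0 0.137 0.4;114 -234 40 0 0 0.137 0.4;114 -234 40 0 0 0.137 0.4'
python3 - <<'E'
from h import *
import cv2
go(561,-388,53,82)
cv2.imwrite("pics/t4.png",cv2.resize(ctrl.camera("top")[180:350,410:610,::-1],None,fx=3,fy=3))
E
```

```text
time: 13.7
position: [557.2, -386.0, 82.3]
eef_rot: [-0.218, -3.13, -0.003]
contact_force: [-0.7, 0.8, -1.7]
opening: 0.59
grip_force: 30.0
d [-4.1 -1.5 29.3] rv [ 0.002 -0.004  0.001] q7 2.18 t 13.7
```

View pics/t4.png

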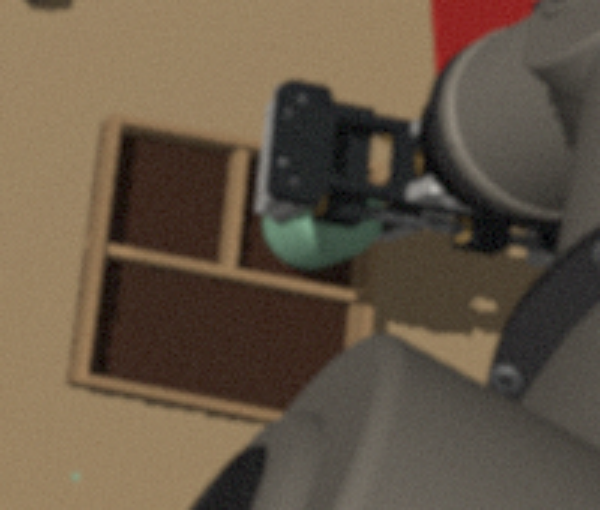

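The dome hangs over the right small bay (about (320,235) in the crop), short of the divider. Lowering it.

```bash
python3 jog.py '-3 -1 20 0 0 0 0.4;-3 -1 29 0 0 0 0.4;-3 -1 29 0 0 0 0.4;-3 -1 29 0 0 0 0.4'
python3 jog.py '0 0 0 0 0 0 0.75;0 0 0 0 0 0 0.75;0 0 0 0 0 0 0.75;0 0 -100 0 0 0 0.75;0 0 -100 0 0 0 0.8;0 0 -100 0 0 0 0.8'
python3 - <<'E'
from h import *
go(665,-47.5,140,97)
E
```

```text
time: 14.15
position: [561.4, -388.7, 56.4]
eef_rot: [-0.218, -3.134, 0.0]
contact_force: [0.7, 0.2, -0.3]
opening: 0.588
grip_force: 30.0
time: 14.75
position: [563.8, -391.1, 163.4]
eef_rot: [0.218, 3.125, -0.006]
contact_force: [0.7, -1.1, -0.2]
opening: 0.8
grip_force: 0.0
d [-52.2 354.4  22.7] rv [-0.005  0.008 -0.262] q7 2.15 t 14.75
```

```bash
python3 jog.py '-52 354 0 0 0 -0.26 0.9;-52 354 0 0 0 -0.26 0.9;-52 354 20 0 0 -0.26 0.9;-52 354 20 0 0 -0.26 0.9;-52 354 20 0 0 -0.26 0.9;-52 354 20 0 0 -0.26 0.9;-52 354 20 0 0 -0.26 0.9;-52 354 20 0 0 -0.26 0.9;-52 354 40 0 0 -0.26 0.9;-52 354 40 0 0 -0.26 0.9'
python3 - <<'E'
from h import *
import cv2
go(665,-47.5,44,97)
cv2.imwrite("pics/t5.png",cv2.resize(ctrl.camera("top")[130:350,280:560,::-1],None,fx=2.7,fy=2.7))
E
```

```text
time: 15.75
position: [660.8, -45.0, 114.5]
eef_rot: [0.191, -3.133, 0.0]
contact_force: [-0.7, -0.3, -0.5]
opening: 0.9
grip_force: 0.0
d [-4.1 -3.  70.5] rv [ 0.    -0.003 -0.   ] q7 1.83 t 15.75
```

View pics/t5.png

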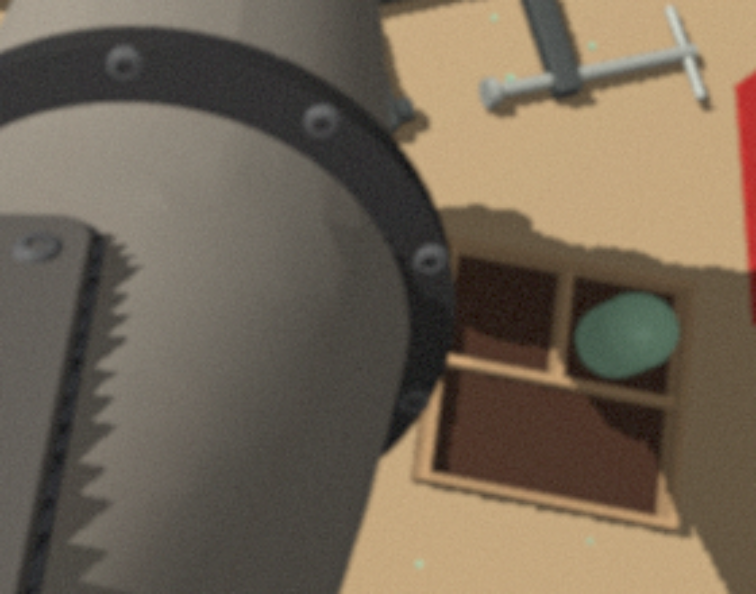

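The muffin stands in the right small bay, with its base near (600,350) and its top displaced outward as perspective predicts. Gripping the ring.

```bash
python3 jog.py '-4 -2 0 0 0 0 0.95;-4 -2 40 0 0 0 0.95;-4 -2 71 0 0 0 0.95;-4 -2 71 0 0 0 0.95;-4 -2 71 0 0 0 0.4;-4 -2 71 0 0 0 0.4;-4 -2 71 0 0 0 0.4;-4 -2 71 0 0 0 0.4;-4 -2 71 0 0 0 0.4;-4 -2 71 0 0 0 0.4' 30
python3 jog.py '0 0 -90 0 0 0 0.4;0 0 -90 0 0 0 0.4;0 0 -90 0 0 0 0.4;0 0 -90 0 0 0 0.4'
python3 - <<'E'
from h import *
go(574,-299,135,82)
E
```

```text
time: 16.8
position: [666.8, -46.8, 46.5]
eef_rot: [-0.19, 3.134, 0.0]
contact_force: [-1.4, -0.1, 7.8]
opening: 0.628
grip_force: 29.6
time: 17.2
position: [666.7, -46.7, 136.7]
eef_rot: [-0.19, 3.133, 0.0]
contact_force: [-0.3, -0.7, -0.7]
opening: 0.629
grip_force: 29.6
d [ 122.6 -239.3    1.4] rv [0.    0.002 0.261] q7 1.82 t 17.2
```

```bash
python3 jog.py '123 -239 0 0 0 0.26 0.4;123 -239 0 0 0 0.26 0.4;123 -239 0 0 0 0.26 0.4;123 -239 0 0 0 0.26 0.4;123 -239 0 0 0 0.26 0.4;123 -239 0 0 0 0.26 0.4;123 -239 0 0 0 0.26 0.4;123 -239 30 0 0 0.26 0.4;123 -239 50 0 0 0.26 0.4;123 -239 50 0 0 0.26 0.4'
python3 jog.py '0 0 0 0 0 0 0.4;0 0 0 0 0 0 0.4'
python3 - <<'E'
from h import *
go(574,-299,53,82)
E
```

```text
time: 18.2
position: [571.6, -296.6, 81.9]
eef_rot: [-0.215, -3.129, -0.003]
contact_force: [-0.3, 0.6, -0.9]
opening: 0.626
grip_force: 29.6
time: 18.4
position: [573.6, -298.7, 86.2]
eef_rot: [0.217, 3.133, -0.0]
contact_force: [0.7, 0.4, 0.2]
opening: 0.627
grip_force: 29.6
d [-0.4 -0.3 33.2] rv [-0.     0.001  0.001] q7 2.05 t 18.4
```

```bash
python3 jog.py '0 0 20 0 0 0 0.4;0 0 33 0 0 0 0.4;0 0 33 0 0 0 0.4;0 0 33 0 0 0 0.4'
python3 jog.py '0 0 0 0 0 0 0.75;0 0 0 0 0 0 0.75;0 0 0 0 0 0 0.75;0 0 -40 0 0 0 0.75;0 0 -90 0 0 0 0.75;0 0 -90 0 0 0 0.75;0 0 -90 0 0 0 0.75'
python3 - <<'E'
from h import *
go(492.5,-7,120,94.5)
E
```

```text
time: 18.8
position: [572.9, -299.0, 52.6]
eef_rot: [-0.218, -3.134, 0.0]
contact_force: [-0.5, -0.3, 0.9]
opening: 0.627
grip_force: 29.7
time: 19.5
position: [573.6, -299.1, 143.8]
eef_rot: [0.218, 3.131, -0.001]
contact_force: [-0.7, -0.3, -1.1]
opening: 0.751
grip_force: 0.0
d [120.8 278.1  23.4] rv [-0.001  0.003 -0.217] q7 2.02 t 19.5
```

```bash
python3 jog.py '121 278 0 0 0 -0.217 0.75;121 278 0 0 0 -0.217 0.75;121 278 0 0 0 -0.217 0.75;121 278 20 0 0 -0.217 0.75;121 278 20 0 0 -0.217 0.75;121 278 20 0 0 -0.217 0.75;121 278 20 0 0 -0.217 0.75;121 278 40 0 0 -0.217 0.75;121 278 40 0 0 -0.217 0.75;121 278 40 0 0 -0.217 0.75'
python3 - <<'E'
from h import *
import cv2
go(492.5,-7,41,94.5)
cv2.imwrite("pics/w3.png",ctrl.camera("wrist")[:,:,::-1])
E
```

```text
time: 20.5
position: [491.0, -7.4, 101.8]
eef_rot: [0.122, -3.137, 0.001]
contact_force: [0.5, 0.2, 0.3]
opening: 0.75
grip_force: 0.0
d [-1.6  0.3 60.8] rv [-0.    -0.002 -0.001] q7 1.66 t 20.5
```

View pics/w3.png

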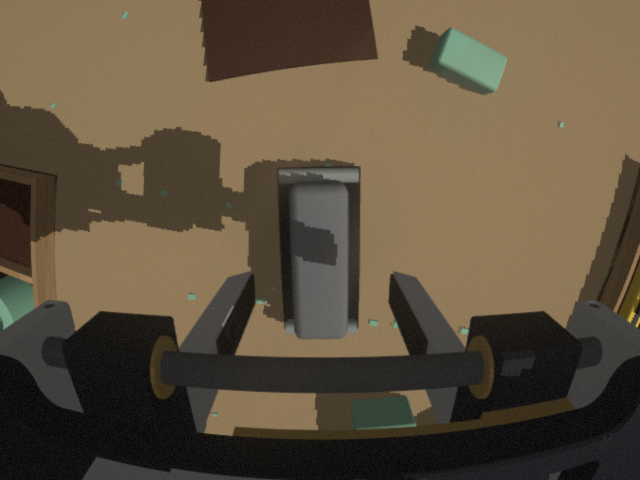

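The sander is centred between the fingers and aligned (columns 290–349 around 321). Gripping it.

```bash
python3 jog.py '-1 0 30 0 0 0 0.75;-1 0 60 0 0 0 0.75;-1 0 61 0 0 0 0.75;-1 0 61 0 0 0 0.75;-1 0 61 0 0 0 0.2;-1 0 61 0 0 0 0.2;-1 0 61 0 0 0 0.2;-1 0 61 0 0 0 0.2;-1 0 61 0 0 0 0.2;-1 0 61 0 0 0 0.2' 45
python3 jog.py '0 0 0 0 0 0 0.2;0 0 -100 0 0 0 0.2;0 0 -100 0 0 0 0.2;0 0 -100 0 0 0 0.2;0 0 -100 0 0 0 0.2'
python3 - <<'E'
from h import *
a=np.radians(-8.2);x,y=523-45*np.cos(a),-337-45*np.sin(a);print(x,y)
go(x,y,130,-8.2)
E
```

```text
time: 21.55
position: [492.8, -6.8, 41.6]
eef_rot: [-0.123, 3.139, 0.0]
contact_force: [-1.3, -1.8, 7.3]
opening: 0.382
grip_force: 45.0
time: 22.05
position: [493.0, -6.5, 142.1]
eef_rot: [-0.123, 3.137, 0.001]
contact_force: [-0.4, -0.2, -2.7]
opening: 0.379
grip_force: 45.0
478.4600696091495 -330.58169798325196
d [  39.9 -322.    11.8] rv [-1.000e-03  2.000e-03 -1.349e+00] q7 1.63 t 22.05
```

```bash
python3 jog.py '40 -322 0 0 0 -1.35 0.2;40 -322 0 0 0 -1.35 0.2;40 -322 0 0 0 -1.35 0.2;40 -322 0 0 0 -1.35 0.2;40 -322 0 0 0 -1.35 0.2;40 -322 0 0 0 -1.35 0.2;40 -322 0 0 0 -1.35 0.2;40 -322 0 0 0 -1.35 0.2;40 -322 0 0 0 -1.35 0.2;40 -322 0 0 0 -1.35 0.2'
python3 jog.py '0 0 0 0 0 0 0.2;0 0 0 0 0 0 0.2'
python3 - <<'E'
from h import *
go(478.5,-330.6,85,-8.2)
E
```

```text
time: 23.05
position: [473.3, -275.1, 124.6]
eef_rot: [1.377, -2.771, -0.047]
contact_force: [0.1, -0.9, -3.9]
opening: 0.38
grip_force: 45.0
time: 23.25
position: [473.1, -275.5, 125.0]
eef_rot: [1.369, -2.775, -0.047]
contact_force: [0.9, -0.2, -1.8]
opening: 0.379
grip_force: 45.0
d [ 39.3 -39.7  39.3] rv [ 0.054 -0.016 -0.511] q7 2.72 t 23.25
```

q7 reached its range limit, so I'll turn the other way by half a turn, which gives the same grasp.

```bash
python3 - <<'E'
from h import *
s=ctrl.get_state();Rc=R.from_rotvec(s["eef_rot"])
for yaw in (60,171.8-90+0,-8.2):
    for k in (0,180):
        a=np.radians(yaw+k);yv=np.array([np.cos(a),np.sin(a),0]);zv=np.array([0,0,-1.])
        print(yaw+k,(Rc.inv()*R.from_matrix(np.c_[np.cross(yv,zv),yv,zv])).as_rotvec().round(3))
go(475,-290,150,0)
E
```

```text
60 [ 0.019 -0.058  1.44 ]
240 [ 0.06   0.019 -1.701]
81.80000000000001 [ 0.028 -0.051  1.06 ]
261.8 [ 0.059  0.032 -2.081]
-8.2 [-0.021 -0.073  2.63 ]
171.8 [ 0.054 -0.016 -0.511]
d [ 11.1  -9.2 -25.2] rv [ 0.055 -0.012 -0.654] q7 2.72 t 23.25
```

```bash
python3 jog.py '11 -9 -25 0.02 -0.06 1.44 0.2;11 -9 -25 0.02 -0.06 1.44 0.2;11 -9 -25 0.02 -0.06 1.44 0.2;11 -9 -25 0.02 -0.06 1.44 0.2;11 -9 -25 0.02 -0.06 1.44 0.2;11 -9 -25 0.02 -0.06 1.44 0.2;11 -9 -25 0.02 -0.06 1.44 0.2;11 -9 -25 0.02 -0.06 1.44 0.2;11 -9 -25 0.02 -0.06 1.44 0.2;11 -9 -25 0.02 -0.06 1.44 0.2'
python3 - <<'E'
from h import *
go(478.5,-330.6,130,-8.2)
E
```

```text
time: 24.25
position: [476.7, -287.7, 151.2]
eef_rot: [0.814, 3.029, -0.003]
contact_force: [-0.4, -0.3, -1.7]
opening: 0.38
grip_force: 45.0
d [-23.  -36.2  21.3] rv [0.002 0.005 1.189] q7 1.44 t 24.25
```

```bash
python3 jog.py '-23 -36 10 0 0 1.19 0.2;-23 -36 10 0 0 1.19 0.2;-23 -36 10 0 0 1.19 0.2;-23 -36 10 0 0 1.19 0.2;-23 -36 10 0 0 1.19 0.2;-23 -36 10 0 0 1.19 0.2;-23 -36 10 0 0 1.19 0.2;-23 -36 20 0 0 1.19 0.2;-23 -36 50 0 0 1.19 0.2;-23 -36 50 0 0 1.19 0.2'
python3 - <<'E'
from h import *
import cv2
go(478.5,-330.6,47.5,-8.2)
cv2.imwrite("pics/w4.png",np.hstack([cv2.resize(c[:,:,::-1],(400,300)) for c in (ctrl.camera("wrist"),ctrl.camera("scene"))]))
E
```

```text
time: 25.25
position: [477.6, -329.6, 98.9]
eef_rot: [2.368, 2.063, -0.002]
contact_force: [-0.7, 1.4, -2.4]
opening: 0.382
grip_force: 45.0
d [-0.7  1.  51.4] rv [0.    0.002 0.006] q7 0.43 t 25.25
```

View pics/w4.png

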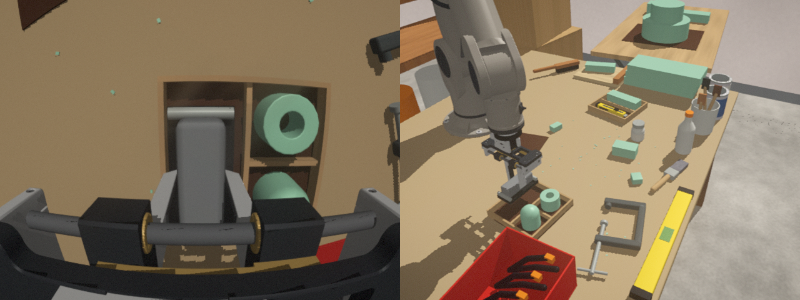

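The sander lies along the long bay, clear of the divider, and the ring and dome stand upright in their small bays. Lowering it.

```bash
python3 jog.py '0 1 30 0 0 0.005 0.2;0 1 50 0 0 0.005 0.2;0 1 50 0 0 0.005 0.2;0 1 50 0 0 0.005 0.2'
python3 jog.py '0 0 0 0 0 0 0.52;0 0 0 0 0 0 0.52;0 0 0 0 0 0 0.52;0 0 -40 0 0 0 0.52;0 0 -80 0 0 0 0.52;0 0 -120 0 0 0 0.52;0 0 -120 0 0 0 0.52'
python3 jog.py '0 250 0 0 0 0 0.52;0 250 0 0 0 0 0.52;0 250 0 0 0 0 0.52;0 250 0 0 0 0 0.52;0 250 0 0 0 0 0.52;0 0 0 0 0 0 0.52'
python3 -c "
from h import *
go(560,-60,250,0)"
```

```text
time: 25.75
position: [480.1, -333.0, 52.7]
eef_rot: [2.371, 2.052, 0.001]
contact_force: [0.1, 0.7, -1.2]
opening: 0.381
grip_force: 45.0
time: 26.45
position: [481.3, -334.1, 177.1]
eef_rot: [2.367, 2.047, 0.006]
contact_force: [0.2, -0.1, 0.1]
opening: 0.523
grip_force: 0.0
time: 27.05
position: [694.2, -360.8, 162.5]
eef_rot: [2.361, 2.062, 0.003]
contact_force: [-0.7, 1.8, -4.3]
opening: 0.516
grip_force: 0.0
d [ 279.7 -172.9  -89.5] rv [ 0.006  0.004 -0.135] q7 0.33 t 27.05
```

```bash
python3 jog.py '0 0 -60 0 0 0 0.52;0 0 -60 0 0 0 0.52;0 0 -60 0 0 0 0.52'
python3 - <<'E'
from h import *
import cv2
t,c=ctrl.camera("top"),ctrl.camera("scene")
a=cv2.resize(t[140:345,70:560,::-1],(800,335)); b=cv2.resize(c[120:400,120:560,::-1],(400,255))
o=np.zeros((590,800,3),np.uint8);o[:335]=a;o[335:,:400]=b;o[335:,400:]=cv2.resize(c[265:395,130:330,::-1],(400,255))
cv2.imwrite("pics/f.png",o)
E
```

```text
time: 27.35
position: [677.1, -361.6, 234.1]
eef_rot: [2.371, 2.05, 0.003]
contact_force: [0.7, -0.9, -0.9]
opening: 0.521
grip_force: 0.0
```

View pics/f.png

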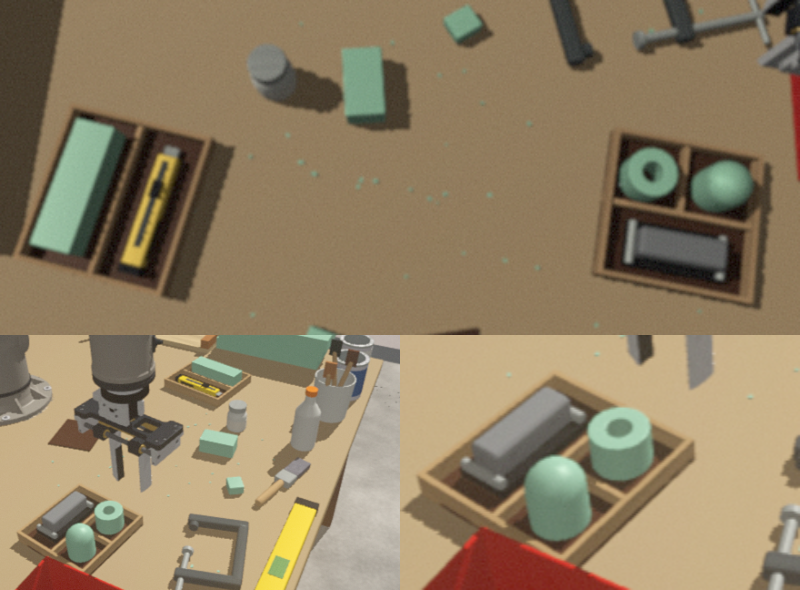

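Both kits are complete. In tray_two the bar (75,185) and knife (150,210) lie along their bays. In tray_three the ring (650,175), dome (722,187) and sander (677,248) sit flat, and the jar and short bar haven't moved. Handing in.

```bash
python3 jog.py '0 0 0 0 0 0 0.52;0 0 0 0 0 0 0.52;0 0 0 0 0 0 0.52'; python3 -c "
from rig import ctrl
print(ctrl.hand_in())"
```

```text
time: 27.75
position: [676.6, -361.0, 231.7]
eef_rot: [2.373, 2.053, 0.0]
contact_force: [-0.2, 0.1, 0.2]
opening: 0.521
grip_force: 0.0
the job is handed in; nothing more can be done
None
```

Both carving kits are made up as asked, with the short bar and primer jar left where they stood, and the job was handed in at about 28 s of the 128 s allowed; no verdict came back.

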